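# Start a bottle cap on its thread and hold it

## Robot

A 6-joint arm with a two-finger parallel gripper is mounted at the origin on the work surface. World frame = base frame: x ahead of the robot, y to its left, z up, the work surface at z = 0. Lengths are in m, angles in degrees, forces in N, time in s.
With the tool pointing down it reaches from about 0.375 to 0.9 m from the base axis. Payload 3.1 kg.
Tool frame: the origin (TCP) lies between the finger pads; the fingertips stand 22 mm ahead of it and the grasp point (between the pads) lies 3 mm ahead of it; y points along the fingers, x is the direction in which the jaws open and shut, and the axes are right-handed (so a half turn about y gives the same grasp; the last joint's range is limited). The gripper opens to 87 mm and grips with 3 to 60 N. Pads are 19 mm wide; open, the fingers measure 117 mm over their backs; the gripper's body (75 mm by 190 mm) begins 51 mm behind the grasp point.
Start: joints at [62.538, 30.224, 82.088, -0, 67.689, -10.227], TCP at [0.185, 0.597, 0.245] pointing down, gripper open.
Joint ranges: [-176.69, 176.69], [-43.24, 126.21], [12.49, 139.97], [-82, 262], [0, 151.66], [-163.58, 163.58]. Speed limits (degrees/s): [159.86, 159.86, 180, 180, 180, 180].

## Interface

Orientations are given as a 3x3 rotation matrix whose columns are the frame's x, y, z axes.
In Python, from rig import bot, imaging, workorder gives the robot as it stands. The module is installed in compiled form; this text tells all that it offers.
- The arm moves only by the tool drive_tool, never from a script. Its argument "commands" is a list of rows, each an object of numbers: "dx", "dy", "dz": the shift along the tool's x, y, z normalised to -1 to 1, where 1 is 4 cm; "wx", "wy", "wz": the turn, a rotation vector about the tool's x, y, z normalised to -1 to 1, where 1 is pi/2 rad; "grip": the finger opening in mm, from 0 to 87. In form: [{"dx": .., "dy": .., "dz": .., "wx": .., "wy": .., "wz": .., "grip": ..}, ...]. A call has 1 to 8 rows; each row shifts and turns the commanded pose from where the row before left it, along the tool's axes as they then stand; what a row does not reach is not made up. A row lasts 1/8 s, in which the tool goes at most 62.5 mm and 10.7 degrees, less where a joint would pass 70% of its speed; a pose out of reach is approached as far as the arm can. A call with a number of a shift or a turn outside -1 to 1 is refused whole. A call with a gripper value outside its range is refused whole. The fingers move at their own pace and stop on an object; the grip force is fixed at half the most. Time passes only in rows, so rows that do not move let the fingers close. It gives the time, the measured TCP pose, the force and the opening at its end, in the units of the state.
- bot.read_state(): the state, without advancing time (a new reading comes with each control period).
- imaging.capture(name): name is "scene" or "top"; returns (picture, depth): 420x560x3 uint8, red, green, blue; 420x560 float32, m along the optical axis (not along the pixel's ray), 0 where there is no reading.
- imaging.get_calibration(name): a dict with "mtx" (3x3 intrinsics, pixels), "dist" ([k1, k2, p1, p2, k3] as OpenCV has them; the pictures are not rectified), "world_to_cam" (4x4, takes a point from world to camera coordinates). Camera axes: x right, y down, z forward; pixel columns grow to the right and rows downward; lengths in m; the calibration is good to about 2 mm. A picture is of the moment at which its call begins. get_calibration takes no time and is no camera call.
- workorder.hand_in(): hands the job in, once; it reports no verdict.
The state is a dict: "time_s": time; "joint_positions": joint angles; "qvel": joint speeds; "tau": joint torques, N m; "position": TCP position; "tcp_rot": TCP orientation; "force": force on the tool from outside, world axes, zero at the start; "moment": the same for the moment, N m; "opening": opening from 0.0 (shut) to 1.0 (fully open).
Only numpy, scipy, OpenCV 4.12 (cv2) and the standard library are available. Lean on these libraries where they do the work, as an engineer would, in place of code of your own. Each camera call takes 0.05 s, during which the arm holds its last target. There are 200 camera calls.

## Task

In the crate stands an empty bottle whose ribbed cap has only been laid on its neck and stands higher than the cap of the bottle beside it. Start it without crossing the thread: turn the cap backward (anticlockwise seen from above) until you feel it drop off the end of the thread, then from there one full turn forward (clockwise), regripping as you need. Stop there and finish with the cap still gripped at that turn, so that it can be taped for the autoclave; do not lift it off the neck and leave the other things where they are.

Things in the scene. Friction and masses are not known exactly. Their poses are not given: they have to be found in the camera images.
- bottle: square clear polycarbonate bottle, 74 x 74 mm and 118 mm high to the shoulder, standing fast (cannot turn or lift) in an end well of the crate. Origin: centre of its underside, z up. The neck (33 mm across, 39 mm at a bead 144 mm up) rises from the sloping shoulder at 136 mm to the rim at 172 mm. Right-handed thread, one start, pitch 4.2 mm; where it begins round the neck is not known (hidden by the cap)
- bottle_rim (a point): centre of the bottle's mouth, level with the rim. Heights of cap_top above this point: 12 to 13.5 mm as laid on and while turned backward (the cap climbs 4.2 mm per turn, for less than a third of a turn, to 13.5 mm); 9.3 mm once it has dropped off the end of the thread; 5.1 mm after one turn forward from there; 3 mm when tight, half a turn further. Once started it has 0.5 mm of axial play
- cap: the loose cap: blue plastic, ribbed, a plain cylinder 42 mm in diameter and 25 mm high, upright, about 25 g; origin at the centre of its open lower end. It stays centred on the neck. Where the thread ends it loses its support and can drop 4.2 mm: by its own weight if loose, but held in a tight grip it stays up until the hand pushes it down or lets go. A hand that grips it must move up or down with the thread
- cap_top (a point): centre of the loose cap's top face, 25 mm above its lower end
- cap_turn (a joint): angle turned by the cap since the start, rad; positive = forward (clockwise from above, tightening), negative = backward; it counts whole turns on. It turns with 0.01 to 0.03 N m of friction and stays where it is left
- crate: grey plastic crate, 90 x 250 mm, 60 mm high, fixed, three square wells in a row along its own y axis. Origin: centre of its underside. The bottle and its neighbour stand in the two end wells, 164 mm apart, either way round; the middle well is empty
- neighbour: the same kind of bottle with its cap already screwed down (cap top 175 mm above its underside), loose in the other end well; to be left alone. Origin: centre of its underside
- tip_box: yellow pipette-tip box with clear lid, 84 x 122 mm, 76 mm high, on the bench on the far side of the crate; to be left alone. Origin: centre of its underside
- tape_roll: roll of paper-coloured tape lying flat on the far side of the crate, 96 mm outside diameter, 19 mm high; to be left alone. Origin: centre of its underside
- jar: small white round jar with a white cap, 52 mm in diameter, 88 mm high, on the robot's side of the crate; to be left alone. Origin: centre of its underside
Things that resemble listed ones, but are neither listed nor needed, are in the scene too. Leave any green look-alike of the bottle alone.

How it is judged:
By the outcome, as a careful person would: the job done as asked, in the order asked, and still so for the second after the job is handed in, while the arm keeps its last pose, push and grip.
It also fails if it takes over 67 s, if anything falls off the work surface, if the arm or the gripper's body presses on something with over 40 N, if the wrist force passes 120 N, or if a joint passes its speed limit or range.

## Working session

There is one attempt and no reset: what is moved stays moved. The work goes in short steps, Python scripts to look and compute and a tool call to move; the robot and the scene stay as the last step left them, time stands still between calls to the robot, and variables do not carry over. Pictures are saved under pics/ and viewed, on a budget of 10 in all, crops included, one or two more only if the job needs it, and the job is handed in when it is done.

Besides the shell and the picture viewer there is one more tool, called after "Emit:" by a JSON object that holds its "op" and its "data". drive_tool: Moves the arm, as the interface text tells. Its arguments: {"type":"object","properties":{"commands":{"type":"array"}},"required":["commands"]}

```bash
mkdir -p pics; python3 - <<'E'
from rig import bot,imaging
import cv2,numpy as np
for n in("scene","top"):
    p,d=imaging.capture(n); cv2.imwrite(f"pics/{n}0.png",p[:,:,::-1]); np.save(f"{n}0.npy",d)
    c=imaging.get_calibration(n); print(n,c)
print(bot.read_state())
E
```

```text
scene {'mtx': array([[527.34932545,   0.        , 277.16357872],
       [  0.        , 527.34932545, 207.7478299 ],
       [  0.        ,   0.        ,   1.        ]]), 'dist': array([0.01850514, 0.        , 0.        , 0.        , 0.        ]), 'world_to_cam': array([[ 0.40526542,  0.9139871 ,  0.01968565, -0.33599166],
       [ 0.56106165, -0.23166056, -0.79469693, -0.17548481],
       [-0.72178235,  0.33310805, -0.60668712,  1.52841696],
       [ 0.        ,  0.        ,  0.        ,  1.        ]])}
top {'mtx': array([[454.75569588,   0.        , 272.33598006],
       [  0.        , 454.75569588, 210.18003332],
       [  0.        ,   0.        ,   1.        ]]), 'dist': array([0.00204899, 0.        , 0.        , 0.        , 0.        ]), 'world_to_cam': array([[-0.02583804, -0.99956757, -0.01403833,  0.14029014],
       [-0.98655357,  0.02776367, -0.16106282,  0.5633945 ],
       [ 0.16138293,  0.00968802, -0.98684431,  1.02259763],
       [ 0.        ,  0.        ,  0.        ,  1.        ]])}
{'time_s': 0.1, 'joint_positions': array([ 6.25380842e+01,  3.02731857e+01,  8.21488186e+01, -9.09396372e-04,
        6.76897573e+01, -1.02267744e+01]), 'qvel': array([-0.06745557, -0.02122429, -0.26215781, -0.04389395, -0.14113996,
        0.02189366]), 'tau': array([-3.90274672e-04, -4.40990710e+01, -1.77149749e+01,  6.34283060e-02,
        5.33796579e-02, -3.39147607e-05]), 'position': array([0.18486519, 0.59638869, 0.24367557]), 'tcp_rot': array([[ 2.96287278e-01, -8.86510317e-04, -9.55098457e-01],
       [ 9.55096934e-01, -1.73757885e-03,  2.96288418e-01],
       [-1.92222162e-03, -9.99998097e-01,  3.31880778e-04]]), 'force': array([-0.25767399, -0.32721065,  0.3955885 ]), 'moment': array([ 0.00991724,  0.03379596, -0.00369809]), 'opening': 1.0027710671606056}
```

View pics/scene0.png

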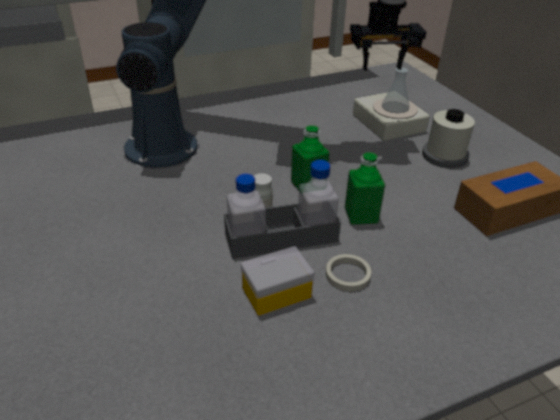

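View pics/top0.png

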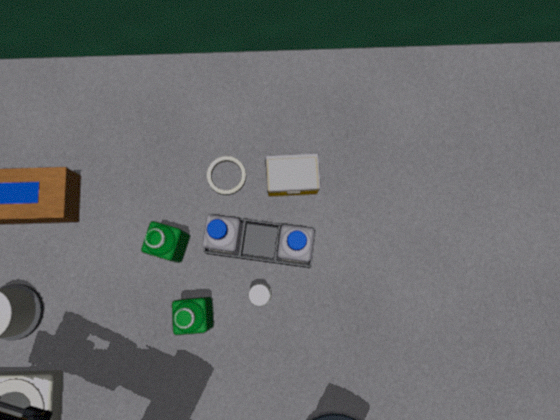

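The scene view shows two blue caps at (245,183) and (320,170). The top view shows the same two at (297,240) and (217,229). The two green bottles are look-alikes. Next I measure both caps' heights.

```bash
cat > h.py <<'E'
import cv2,numpy as np
from rig import bot,imaging
def cloud(n,p,d,m):
    c=imaging.get_calibration(n); v,u=np.nonzero(m&(d>0)); z=d[v,u]
    q=cv2.undistortPoints(np.stack([u,v],1).astype(float)[:,None],c["mtx"],c["dist"])[:,0]
    P=np.c_[q*z[:,None],z]; T=c["world_to_cam"]; return (P-T[:3,3])@T[:3,:3], u, v
def caps(n,p,d):
    hsv=cv2.cvtColor(p,cv2.COLOR_RGB2HSV)
    m=cv2.inRange(hsv,(100,120,60),(130,255,255))
    k,l,s,c=cv2.connectedComponentsWithStats(m)
    for i in range(1,k):
        if 60<s[i,4]<3000:
            P,u,v=cloud(n,p,d,l==i)
            zt=np.percentile(P[:,2],90)
            t=P[abs(P[:,2]-zt)<.004]
            yield s[i],c[i],zt,np.median(P[:,2]),t.mean(0),(t.min(0)+t.max(0))/2,t.max(0)-t.min(0)
E
python3 - <<'E'
from h import *
np.set_printoptions(precision=4,suppress=True)
im={}
for n in("scene","top"):
    p=cv2.imread(f"pics/{n}0.png")[:,:,::-1].copy(); d=np.load(f"{n}0.npy"); im[n]=p
    for r in caps(n,p,d): print(n,*r)
    if n=="top":
        hsv=cv2.cvtColor(p,cv2.COLOR_RGB2HSV)
        P,u,v=cloud(n,p,d,np.ones(d.shape,bool))
        for nm,(a,b) in dict(c1=(217,229),c2=(297,240),jar=(259,295),g1=(155,238),g2=(184,318),well=(261,241)).items():
            s=(abs(u-a)<3)&(abs(v-b)<3); print(nm,P[s].mean(0),np.median(P[s][:,2]))
        # crate rim points
        s=(abs(u-260)<60)&(abs(v-240)<35)&(P[:,2]>.053)&(P[:,2]<.066)
        r=cv2.minAreaRect((P[s][:,:2]*1000).astype(np.float32)); print("crate",r)
a=cv2.resize(im["scene"][150:250,215:345],None,fx=4.5,fy=4.5,interpolation=2)
cv2.imwrite("pics/crop1.png",a[:,:,::-1])
E
```

```text
scene [311 159  19  20 289] [320.4533 168.2111] 0.18960084993265522 0.18690013869339867 [0.5146 0.2366 0.1885] [0.515  0.2376 0.1889] [0.0415 0.0391 0.006 ]
scene [492 173  50  20 544] [516.6029 182.2684] 0.08758661474787875 0.08576359295865665 [0.6219 0.7167 0.0859] [0.622  0.7189 0.0868] [0.0499 0.1207 0.0065]
scene [236 174  19  19 279] [244.8315 182.3978] 0.17970832152002914 0.17682181621968013 [0.4897 0.0738 0.1785] [0.4879 0.0737 0.1789] [0.0402 0.0366 0.0063]
top [  0 182  39  22 789] [ 18.7022 192.3904] 0.08955668006502912 0.08710421137255611 [0.6182 0.7044 0.0878] [0.6179 0.7047 0.089 ] [0.0486 0.0899 0.0068]
top [207 219  20  20 315] [216.5937 228.7048] 0.19166348735828512 0.18926101537671275 [0.5085 0.2374 0.1898] [0.5094 0.2377 0.1909] [0.039  0.0388 0.0064]
top [287 231  20  19 300] [296.3667 239.96  ] 0.1809555502901369 0.17904220541050292 [0.4826 0.0762 0.1794] [0.4826 0.0761 0.1797] [0.0371 0.0387 0.0056]
c1 [0.5082 0.2366 0.1893] 0.18960439926319678
c2 [0.4825 0.0752 0.1792] 0.1792440741535902
jar [0.3726 0.1588 0.0874] 0.08780796248392203
g1 [0.4952 0.3668 0.1721] 0.1717543318544207
g2 [0.3331 0.306  0.1724] 0.17261537819157324
well [0.4992 0.1549 0.0036] 0.0036436417631254335
crate ((495.69500732421875, 156.82388305664062), (250.00946044921875, 90.44229125976562), 80.83875274658203)
```

View pics/crop1.png

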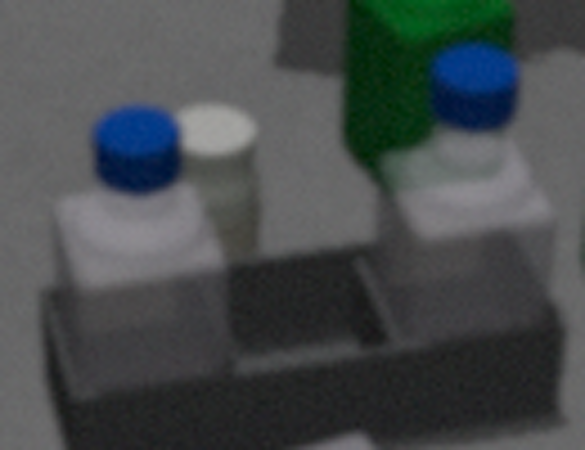

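The cap at top (217,229) / scene (320,168) has its top at z≈0.189. The one at top (297,240) / scene (245,182) is at 0.179. The first is about 10 mm higher and shows bare neck under the cap in the crop, so it is the loose one. The crate axis gives (0.509, 0.238), which agrees with the cap centre.

Emit:
{"op": "drive_tool", "data": {"commands": [{"dx":-0.5,"dz":-0.85,"grip":87},{"dx":-0.5,"dz":-0.85,"grip":87},{"dx":-0.5,"dz":-0.85,"grip":87},{"dx":-0.5,"dz":-0.85,"grip":87},{"dx":-0.5,"dz":-0.85,"grip":87},{"dx":-0.5,"dz":-0.85,"grip":87},{"dx":-0.5,"dz":-0.85,"grip":87},{"dx":-0.5,"dz":-0.85,"grip":87}]}}

```text
schema error: expected keys dx, dy, dz, wx, wy, wz, grip
```

Emit:
{"op": "drive_tool", "data": {"commands": [{"dx":-0.43,"dz":-0.71,"grip":87},{"dx":-0.43,"dz":-0.71,"grip":87},{"dx":-0.43,"dz":-0.71,"grip":87},{"dx":-0.43,"dz":-0.71,"grip":87},{"dx":-0.43,"dz":-0.71,"grip":87},{"wy":0.11,"grip":87},{"wy":0.11,"grip":87},{"wy":0.11,"grip":87}]}}

```text
schema error: expected keys dx, dy, dz, wx, wy, wz, grip
```

```bash
cat > go.py <<'E'
from h import *
import sys
np.set_printoptions(precision=4,suppress=True)
s=bot.read_state(); R=s["tcp_rot"]
print(s["time_s"],s["position"],"q",s["joint_positions"],"F",s["force"],"M",s["moment"],"op",s["opening"]); print(R)
t=np.array([0.509,0.2377,s["position"][2]]) if len(sys.argv)<3 else np.array([float(sys.argv[1]),float(sys.argv[2]),s["position"][2]])
print("units to target",R.T@(t-s["position"])/.04, "tilt fix wx,wz (units)",)
E
python3 go.py
```

```text
0.1 [0.1849 0.5964 0.2437] q [ 62.5381  30.2732  82.1488  -0.0009  67.6898 -10.2268] F [-0.2577 -0.3272  0.3956] M [ 0.0099  0.0338 -0.0037] op 1.0027710671606056
[[ 0.2963 -0.0009 -0.9551]
 [ 0.9551 -0.0017  0.2963]
 [-0.0019 -1.      0.0003]]
units to target [ -6.1636   0.0084 -10.3964] tilt fix wx,wz (units)
```

All keys are needed.

Emit:
{"op": "drive_tool", "data": {"commands": [{"dx":-0.5,"dy":0,"dz":-0.85,"wx":0,"wy":0,"wz":0,"grip":87},{"dx":-0.5,"dy":0,"dz":-0.85,"wx":0,"wy":0,"wz":0,"grip":87},{"dx":-0.5,"dy":0,"dz":-0.85,"wx":0,"wy":0,"wz":0,"grip":87},{"dx":-0.5,"dy":0,"dz":-0.85,"wx":0,"wy":0,"wz":0,"grip":87},{"dx":-0.5,"dy":0,"dz":-0.85,"wx":0,"wy":0,"wz":0,"grip":87},{"dx":-0.5,"dy":0,"dz":-0.85,"wx":0,"wy":0,"wz":0,"grip":87},{"dx":-0.5,"dy":0,"dz":-0.85,"wx":0,"wy":0,"wz":0,"grip":87},{"dx":-0.5,"dy":0,"dz":-0.85,"wx":0,"wy":0,"wz":0,"grip":87}]}}

```text
time_s: 1.1
position: [0.398, 0.3624, 0.2442]
tcp_rot: [[0.296, -0.001, -0.955], [0.955, -0.0, 0.296], [-0.001, -1.0, 0.0]]
force: [0.8, -0.2, -0.5]
opening: 0.996
```

Emit:
{"op": "drive_tool", "data": {"commands": [{"dx":-0.43,"dy":0,"dz":-0.71,"wx":0,"wy":0,"wz":0,"grip":87},{"dx":-0.43,"dy":0,"dz":-0.71,"wx":0,"wy":0,"wz":0,"grip":87},{"dx":-0.43,"dy":0,"dz":-0.71,"wx":0,"wy":0,"wz":0,"grip":87},{"dx":-0.43,"dy":0,"dz":-0.71,"wx":0,"wy":0,"wz":0,"grip":87},{"dx":-0.43,"dy":0,"dz":-0.71,"wx":0,"wy":0,"wz":0,"grip":87},{"dx":0,"dy":0,"dz":0,"wx":0,"wy":0.11,"wz":0,"grip":87},{"dx":0,"dy":0,"dz":0,"wx":0,"wy":0.11,"wz":0,"grip":87},{"dx":0,"dy":0,"dz":0,"wx":0,"wy":0.11,"wz":0,"grip":87}]}}

```text
time_s: 2.1
position: [0.5074, 0.239, 0.2441]
tcp_rot: [[0.735, -0.001, -0.678], [0.678, -0.0, 0.735], [-0.001, -1.0, 0.001]]
force: [-0.3, 0.2, -0.5]
opening: 1.001
```

```bash
python3 go.py
```

```text
2.1 [0.5074 0.239  0.2441] q [ 13.8072  25.3369  91.3991   0.0018  63.3326 -28.9073] F [-0.3381  0.2443 -0.4719] M [0.011  0.0215 0.0263] op 1.0006173351449563
[[ 0.7348 -0.0012 -0.6783]
 [ 0.6783 -0.0003  0.7348]
 [-0.001  -1.      0.0006]]
units to target [ 0.0072 -0.     -0.0511] tilt fix wx,wz (units)
```

Emit:
{"op": "drive_tool", "data": {"commands": [{"dx":0,"dy":0.3,"dz":-0.05,"wx":0,"wy":0,"wz":0,"grip":87},{"dx":0,"dy":0.4,"dz":0,"wx":0,"wy":0,"wz":0,"grip":87},{"dx":0,"dy":0.4,"dz":0,"wx":0,"wy":0,"wz":0,"grip":70},{"dx":0,"dy":0.4,"dz":0,"wx":0,"wy":0,"wz":0,"grip":60},{"dx":0,"dy":0,"dz":0,"wx":0,"wy":0,"wz":0,"grip":50},{"dx":0,"dy":0,"dz":0,"wx":0,"wy":0,"wz":0,"grip":48}]}}

```text
time_s: 2.85
position: [0.5093, 0.2379, 0.1846]
tcp_rot: [[0.73, 0.0, -0.683], [0.683, 0.0, 0.73], [0.0, -1.0, -0.0]]
force: [-0.1, -0.2, -0.8]
opening: 0.634
```

```bash
python3 - <<'E'
from h import *
np.set_printoptions(precision=4,suppress=True)
p,d=imaging.capture("scene")
for r in caps("scene",p,d): print(*r)
cv2.imwrite("pics/c2.png",cv2.resize(p[110:230,240:400],None,fx=4,fy=4)[:,:,::-1])
E
python3 go.py
```

```text
[311 160  19  19 290] [320.331 168.9  ] 0.18951504551071266 0.18625777856638379 [0.5155 0.236  0.1883] [0.5134 0.2363 0.1886] [0.0415 0.037  0.0058]
[493 173  49  20 540] [516.5593 182.2593] 0.08737593582909464 0.08578075208291731 [0.6218 0.7173 0.0859] [0.6207 0.719  0.0866] [0.0504 0.1209 0.0063]
[236 174  19  19 304] [245.2928 182.5625] 0.17930710333884697 0.17652969207335356 [0.4893 0.0745 0.1782] [0.4892 0.0745 0.1783] [0.041  0.0384 0.0058]
2.9 [0.5095 0.238  0.1849] q [ 13.6535  29.8489  94.6305   0.0015  55.4594 -29.4231] F [ 0.9107 -0.8016  0.3291] M [-0.0927  0.034  -0.0143] op 0.602435080127548
[[ 0.7305  0.001  -0.683 ]
 [ 0.683   0.0003  0.7305]
 [ 0.0009 -1.     -0.0005]]
units to target [-0.0137 -0.      0.0028] tilt fix wx,wz (units)
```

View pics/c2.png

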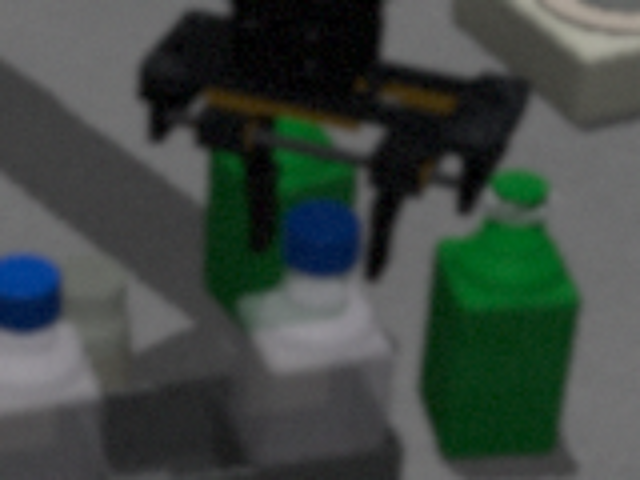

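The fingers stand either side of the cap, at about crop (258,220) and (380,250), with the cap at (320,238). Now I close on it.

Emit:
{"op": "drive_tool", "data": {"commands": [{"dx":0,"dy":0,"dz":0,"wx":0,"wy":0,"wz":0,"grip":34},{"dx":0,"dy":0,"dz":0,"wx":0,"wy":0,"wz":0,"grip":34},{"dx":0,"dy":0,"dz":0,"wx":0,"wy":0,"wz":0,"grip":34},{"dx":0,"dy":0,"dz":0,"wx":0,"wy":0,"wz":0,"grip":34}]}}

```text
time_s: 3.4
position: [0.5105, 0.2387, 0.1852]
tcp_rot: [[0.731, 0.004, -0.683], [0.683, 0.002, 0.731], [0.004, -1.0, -0.001]]
force: [3.2, 5.0, -1.0]
opening: 0.477
```

```bash
python3 go.py
```

```text
3.4 [0.5105 0.2387 0.1852] q [ 13.671   29.8495  94.5713   0.07    55.3417 -29.4147] F [ 3.1984  5.0204 -1.0276] M [ 0.6553 -0.5539  0.0417] op 0.47681411946389224
[[ 0.7308  0.0038 -0.6826]
 [ 0.6826  0.002   0.7308]
 [ 0.0041 -1.     -0.0012]]
units to target [-0.0446 -0.0002  0.0073] tilt fix wx,wz (units)
```

Emit:
{"op": "drive_tool", "data": {"commands": [{"dx":0.04,"dy":0,"dz":0,"wx":0,"wy":0,"wz":0,"grip":34},{"dx":0,"dy":0.03,"dz":0,"wx":0,"wy":0,"wz":0,"grip":34},{"dx":0,"dy":0,"dz":0,"wx":0,"wy":-0.06,"wz":0,"grip":34},{"dx":0,"dy":0,"dz":0,"wx":0,"wy":0,"wz":0,"grip":34}]}}

```text
time_s: 3.9
position: [0.5105, 0.2388, 0.1847]
tcp_rot: [[0.662, 0.001, -0.749], [0.749, -0.0, 0.662], [0.001, -1.0, -0.001]]
force: [-0.3, 0.7, 9.2]
opening: 0.477
```

```bash
python3 go.py
```

```text
3.9 [0.5105 0.2388 0.1847] q [ 13.7242  29.9495  94.4595  -0.0445  55.5236 -34.7769] F [-0.3195  0.6711  9.2026] M [ 0.1126 -0.0868  0.0494] op 0.47656068246920114
[[ 0.6623  0.0013 -0.7493]
 [ 0.7493 -0.0003  0.6623]
 [ 0.0006 -1.     -0.0012]]
units to target [-0.0445 -0.      0.0107] tilt fix wx,wz (units)
```

Emit:
{"op": "drive_tool", "data": {"commands": [{"dx":0,"dy":0,"dz":0,"wx":0,"wy":-0.06,"wz":0,"grip":34},{"dx":0,"dy":0,"dz":0,"wx":0,"wy":-0.05,"wz":0,"grip":34},{"dx":0,"dy":0,"dz":0,"wx":0,"wy":0,"wz":0,"grip":34}]}}

```text
time_s: 4.28
position: [0.5104, 0.2386, 0.1848]
tcp_rot: [[0.524, 0.001, -0.852], [0.852, -0.001, 0.524], [-0.0, -1.0, -0.001]]
force: [-0.6, 0.9, 9.3]
opening: 0.476
```

Emit:
{"op": "drive_tool", "data": {"commands": [{"dx":0,"dy":0,"dz":0,"wx":0,"wy":0,"wz":0,"grip":34}]}}

```text
time_s: 4.4
position: [0.5104, 0.2386, 0.1848]
tcp_rot: [[0.524, 0.001, -0.852], [0.852, -0.001, 0.524], [0.0, -1.0, -0.001]]
force: [0.1, -0.6, 8.1]
opening: 0.472
```

Emit:
{"op": "drive_tool", "data": {"commands": [{"dx":0,"dy":0,"dz":0,"wx":0,"wy":-0.06,"wz":0,"grip":34},{"dx":0,"dy":0,"dz":0,"wx":0,"wy":-0.05,"wz":0,"grip":34},{"dx":0,"dy":0,"dz":0,"wx":0,"wy":0,"wz":0,"grip":34}]}}

```text
time_s: 4.78
position: [0.5103, 0.2384, 0.1848]
tcp_rot: [[0.369, 0.001, -0.929], [0.929, -0.001, 0.369], [-0.001, -1.0, -0.001]]
force: [-0.5, -1.0, 9.4]
opening: 0.475
```

Emit:
{"op": "drive_tool", "data": {"commands": [{"dx":0,"dy":0,"dz":0,"wx":0,"wy":-0.06,"wz":0,"grip":34},{"dx":0,"dy":0,"dz":0,"wx":0,"wy":-0.05,"wz":0,"grip":34},{"dx":0,"dy":0,"dz":0,"wx":0,"wy":0,"wz":0,"grip":34}]}}

```text
time_s: 5.15
position: [0.5102, 0.2382, 0.1848]
tcp_rot: [[0.204, 0.0, -0.979], [0.979, -0.001, 0.204], [-0.001, -1.0, -0.001]]
force: [-0.1, -0.6, 9.4]
opening: 0.476
```

```bash
python3 go.py
```

```text
5.15 [0.5102 0.2382 0.1848] q [ 13.6995  29.9316  94.4831  -0.1021  55.5774 -64.4643] F [-0.0871 -0.6423  9.3649] M [-0.1047  0.0483  0.0167] op 0.4763427916447921
[[ 0.2041  0.0005 -0.9789]
 [ 0.9789 -0.0014  0.2041]
 [-0.0013 -1.     -0.0008]]
units to target [-0.018   0.      0.0266] tilt fix wx,wz (units)
```

Emit:
{"op": "drive_tool", "data": {"commands": [{"dx":0,"dy":0,"dz":0,"wx":0,"wy":-0.06,"wz":0,"grip":34},{"dx":0,"dy":0,"dz":0,"wx":0,"wy":-0.05,"wz":0,"grip":34},{"dx":0,"dy":0,"dz":0,"wx":0,"wy":0,"wz":0,"grip":34}]}}

```text
time_s: 5.52
position: [0.5102, 0.238, 0.1848]
tcp_rot: [[0.033, 0.0, -0.999], [0.999, -0.002, 0.033], [-0.002, -1.0, -0.0]]
force: [0.1, -1.2, 8.8]
opening: 0.475
```

```bash
python3 go.py
```

```text
5.525 [0.5102 0.238  0.1848] q [ 13.6922  29.9342  94.4863  -0.1291  55.5814 -74.3716] F [ 0.1165 -1.1919  8.7601] M [-0.1376  0.0681  0.0243] op 0.47543501457003284
[[ 0.0325  0.0004 -0.9995]
 [ 0.9995 -0.0018  0.0325]
 [-0.0018 -1.     -0.0005]]
units to target [-0.0085  0.      0.0295] tilt fix wx,wz (units)
```

```bash
cat > cz.py <<'E'
from h import *
np.set_printoptions(precision=4,suppress=True)
for k in range(2):
    p,d=imaging.capture("scene")
    for r in caps("scene",p,d):
        if r[1][0]<400: print(*r[1:5])
c=p[120:220,260:380]
import sys
if len(sys.argv)>1: cv2.imwrite(sys.argv[1],cv2.resize(c,None,fx=5,fy=5)[:,:,::-1])
E
python3 cz.py pics/c3.png
```

```text
[321.1111 169.1111] 0.18946936613288748 0.18643074923096065 [0.5159 0.237  0.1883]
[245.2541 182.5941] 0.17968419574908362 0.17686919502619805 [0.4899 0.0743 0.1785]
[321.1804 168.9843] 0.18942847922175637 0.1863176947015059 [0.5158 0.2374 0.1881]
[245.2426 182.5803] 0.1795375510583219 0.17649906219808958 [0.4894 0.0741 0.1784]
```

View pics/c3.png

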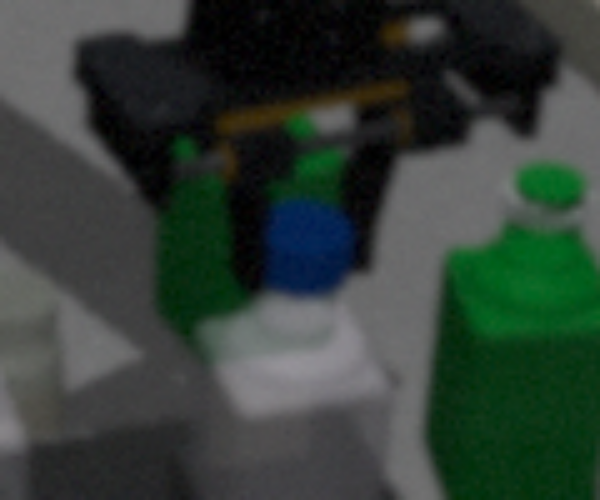

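Emit:
{"op": "drive_tool", "data": {"commands": [{"dx":0,"dy":0,"dz":0,"wx":0,"wy":-0.06,"wz":0,"grip":34},{"dx":0,"dy":0,"dz":0,"wx":0,"wy":-0.05,"wz":0,"grip":34},{"dx":0,"dy":0,"dz":0,"wx":0,"wy":0,"wz":0,"grip":34}]}}

```text
time_s: 6.0
position: [0.5101, 0.2378, 0.1845]
tcp_rot: [[-0.14, 0.0, -0.99], [0.99, -0.002, -0.14], [-0.002, -1.0, 0.0]]
force: [-0.0, -2.2, 8.0]
opening: 0.476
```

Emit:
{"op": "drive_tool", "data": {"commands": [{"dx":0,"dy":0,"dz":0,"wx":0,"wy":0,"wz":0,"grip":34},{"dx":0,"dy":0,"dz":0,"wx":0,"wy":0,"wz":0,"grip":34}]}}

```text
time_s: 6.25
position: [0.5102, 0.2378, 0.1846]
tcp_rot: [[-0.139, 0.0, -0.99], [0.99, -0.002, -0.139], [-0.002, -1.0, 0.0]]
force: [-0.8, -1.7, 8.4]
opening: 0.474
```

```bash
python3 go.py; python3 cz.py
```

```text
6.25 [0.5102 0.2378 0.1846] q [ 13.6837  29.9502  94.4969  -0.1537  55.5716 -84.2426] F [-0.757  -1.7126  8.3627] M [-0.2996 -0.0001  0.0581] op 0.47400618414109036
[[-0.1394  0.0002 -0.9902]
 [ 0.9902 -0.0022 -0.1394]
 [-0.0022 -1.      0.0001]]
units to target [ 0.0014 -0.      0.0292] tilt fix wx,wz (units)
[322.0303 169.1948] 0.1888911492876467 0.18575501804814815 [0.5167 0.2387 0.1878]
[245.2928 182.5625] 0.17970047125004865 0.17642317205436975 [0.4896 0.0747 0.1785]
[321.8841 169.133 ] 0.18870895330579626 0.18596816336509725 [0.5166 0.2384 0.1877]
[245.2697 182.6118] 0.17979078883222482 0.17620035505357326 [0.4895 0.0741 0.1784]
```

Emit:
{"op": "drive_tool", "data": {"commands": [{"dx":0,"dy":0.03,"dz":0,"wx":0,"wy":0,"wz":0,"grip":34},{"dx":0,"dy":0,"dz":0,"wx":0,"wy":0,"wz":0,"grip":34}]}}

```text
time_s: 6.6
position: [0.5102, 0.2378, 0.1841]
tcp_rot: [[-0.14, 0.001, -0.99], [0.99, -0.002, -0.14], [-0.002, -1.0, -0.0]]
force: [-1.5, -2.8, 11.6]
opening: 0.477
```

```bash
python3 go.py
```

```text
6.6 [0.5102 0.2378 0.1841] q [ 13.6857  29.9827  94.5286  -0.1633  55.4896 -84.2439] F [-1.4726 -2.7935 11.5741] M [-0.3187  0.2148  0.0324] op 0.4765466242486672
[[-0.1396  0.0005 -0.9902]
 [ 0.9902 -0.0023 -0.1396]
 [-0.0023 -1.     -0.0002]]
units to target [ 0.0018 -0.      0.0297] tilt fix wx,wz (units)
```

Emit:
{"op": "drive_tool", "data": {"commands": [{"dx":0,"dy":-0.05,"dz":0,"wx":0,"wy":0,"wz":0,"grip":50},{"dx":0,"dy":0,"dz":0,"wx":0,"wy":0,"wz":0,"grip":50},{"dx":0,"dy":0,"dz":0,"wx":0,"wy":0,"wz":0,"grip":50}]}}

```text
time_s: 6.98
position: [0.5093, 0.2387, 0.1835]
tcp_rot: [[-0.139, -0.002, -0.99], [0.99, -0.001, -0.139], [-0.0, -1.0, 0.002]]
force: [1.0, 0.3, 0.4]
opening: 0.569
```

```bash
python3 go.py; python3 cz.py
```

```text
6.975 [0.5093 0.2387 0.1835] q [ 13.7304  30.0441  94.5394  -0.013   55.5545 -84.2345] F [0.9839 0.3189 0.3552] M [ 0.0371 -0.0231 -0.0221] op 0.5686712088024717
[[-0.1387 -0.0023 -0.9903]
 [ 0.9903 -0.0008 -0.1387]
 [-0.0004 -1.      0.0024]]
units to target [-0.0226  0.      0.0118] tilt fix wx,wz (units)
[321.2891 168.6953] 0.19013447634266661 0.1871915541119198 [0.5167 0.2374 0.1889]
[245.273  182.5757] 0.17964341743978574 0.17680158795598983 [0.4896 0.0745 0.1785]
[321.2918 168.677 ] 0.1904161409955267 0.18700939983956866 [0.5159 0.2377 0.1891]
[245.2525 182.6   ] 0.17943001020763347 0.17639459007827313 [0.4893 0.0746 0.1785]
```

The released cap reads 10.7 mm above the neighbour, against 9.9 at the start. It has turned about 57° back and climbed about 0.7 mm, and it has not dropped yet. I regrip centred and go on with a gentle push.

Emit:
{"op": "drive_tool", "data": {"commands": [{"dx":-0.024,"dy":0,"dz":-0.045,"wx":0,"wy":0,"wz":0,"grip":50},{"dx":0,"dy":0,"dz":0,"wx":0,"wy":0,"wz":0,"grip":34},{"dx":0,"dy":0,"dz":0,"wx":0,"wy":0,"wz":0,"grip":34},{"dx":0,"dy":0,"dz":0,"wx":0,"wy":0,"wz":0,"grip":34},{"dx":0,"dy":0.025,"dz":0,"wx":0,"wy":0,"wz":0,"grip":34},{"dx":0,"dy":0,"dz":0,"wx":0,"wy":0,"wz":0,"grip":34}]}}

```text
time_s: 7.82
position: [0.5122, 0.238, 0.1835]
tcp_rot: [[-0.139, 0.0, -0.99], [0.99, -0.0, -0.139], [-0.0, -1.0, -0.0]]
force: [-0.1, -2.4, 2.9]
opening: 0.476
```

Emit:
{"op": "drive_tool", "data": {"commands": [{"dx":0,"dy":0,"dz":0,"wx":0,"wy":-0.06,"wz":0,"grip":34},{"dx":0,"dy":0,"dz":0,"wx":0,"wy":0,"wz":0,"grip":34}]}}

```text
time_s: 8.07
position: [0.5122, 0.2381, 0.1835]
tcp_rot: [[-0.23, 0.0, -0.973], [0.973, -0.0, -0.23], [-0.0, -1.0, -0.0]]
force: [-0.1, -1.6, 3.2]
opening: 0.473
```

Emit:
{"op": "drive_tool", "data": {"commands": [{"dx":0,"dy":0,"dz":0,"wx":0,"wy":-0.06,"wz":0,"grip":34},{"dx":0,"dy":0.02,"dz":0,"wx":0,"wy":0,"wz":0,"grip":34},{"dx":0,"dy":0,"dz":0,"wx":0,"wy":0,"wz":0,"grip":34}]}}

```text
time_s: 8.45
position: [0.5122, 0.2382, 0.1825]
tcp_rot: [[-0.32, 0.0, -0.947], [0.947, -0.0, -0.32], [-0.0, -1.0, -0.0]]
force: [-0.6, -2.6, 4.0]
opening: 0.475
```

Emit:
{"op": "drive_tool", "data": {"commands": [{"dx":0,"dy":0.025,"dz":0,"wx":0,"wy":0,"wz":0,"grip":34},{"dx":0,"dy":0,"dz":0,"wx":0,"wy":0,"wz":0,"grip":34}]}}

```text
time_s: 8.7
position: [0.5122, 0.2382, 0.1808]
tcp_rot: [[-0.321, -0.0, -0.947], [0.947, -0.0, -0.321], [-0.0, -1.0, 0.0]]
force: [0.3, -2.2, 0.1]
opening: 0.476
```

Emit:
{"op": "drive_tool", "data": {"commands": [{"dx":0,"dy":0.025,"dz":0,"wx":0,"wy":0,"wz":0,"grip":34},{"dx":0,"dy":0,"dz":0,"wx":0,"wy":0,"wz":0,"grip":34}]}}

```text
time_s: 8.95
position: [0.5122, 0.2382, 0.1801]
tcp_rot: [[-0.321, -0.0, -0.947], [0.947, -0.0, -0.321], [-0.0, -1.0, 0.0]]
force: [0.1, -1.8, -0.7]
opening: 0.471
```

```bash
python3 go.py; python3 cz.py
```

```text
8.95 [0.5122 0.2382 0.1801] q [ 13.6099  30.4294  94.453   -0.0072  55.1267 -95.1383] F [ 0.0867 -1.7667 -0.7103] M [-0.3244 -0.1107 -0.0186] op 0.47140486470987925
[[-0.3215 -0.0001 -0.9469]
 [ 0.9469 -0.0001 -0.3215]
 [-0.0001 -1.      0.0002]]
units to target [0.0142 0.     0.0788] tilt fix wx,wz (units)
[322.9568 170.4595] 0.18621848826437284 0.1834855878757595 [0.5192 0.2407 0.1851]
[245.3213 182.5803] 0.17941642644314781 0.17654844806291953 [0.4893 0.0743 0.1783]
[323.0432 170.4595] 0.18652423668421342 0.1834821327368817 [0.5191 0.2408 0.1853]
[245.2928 182.5625] 0.1797818174653019 0.17650960916054656 [0.4896 0.0746 0.1786]
```

The cap dropped: the tool sank with the force near 0, and the camera shows the cap about 4 mm lower. I seat it and check before going forward.

Emit:
{"op": "drive_tool", "data": {"commands": [{"dx":0,"dy":0.025,"dz":0,"wx":0,"wy":0,"wz":0,"grip":34},{"dx":0,"dy":0,"dz":0,"wx":0,"wy":0,"wz":0,"grip":34}]}}

```text
time_s: 9.3
position: [0.5122, 0.2382, 0.1798]
tcp_rot: [[-0.322, 0.0, -0.947], [0.947, -0.0, -0.322], [-0.0, -1.0, -0.0]]
force: [0.2, -3.0, 4.2]
opening: 0.477
```

It is seated at TCP 0.1798 with 4 N. Forward now.

Emit:
{"op": "drive_tool", "data": {"commands": [{"dx":0,"dy":0.003,"dz":0,"wx":0,"wy":0.11,"wz":0,"grip":34},{"dx":0,"dy":0.003,"dz":0,"wx":0,"wy":0.11,"wz":0,"grip":34},{"dx":0,"dy":0.003,"dz":0,"wx":0,"wy":0.11,"wz":0,"grip":34},{"dx":0,"dy":0.003,"dz":0,"wx":0,"wy":0.11,"wz":0,"grip":34},{"dx":0,"dy":0.003,"dz":0,"wx":0,"wy":0.11,"wz":0,"grip":34},{"dx":0,"dy":0.003,"dz":0,"wx":0,"wy":0.11,"wz":0,"grip":34}]}}

```text
time_s: 10.05
position: [0.5121, 0.2375, 0.1791]
tcp_rot: [[0.655, 0.0, -0.756], [0.756, -0.002, 0.655], [-0.001, -1.0, -0.001]]
force: [0.9, -5.0, 3.5]
opening: 0.469
```

```bash
python3 go.py; python3 cz.py
```

```text
10.05 [0.5121 0.2375 0.1791] q [ 13.5866  30.4982  94.5399  -0.1072  54.9802 -35.4388] F [ 0.8823 -4.9919  3.4984] M [-0.8351 -0.0315  0.051 ] op 0.4692649417622937
[[ 0.6549  0.0001 -0.7557]
 [ 0.7557 -0.0016  0.6549]
 [-0.0011 -1.     -0.0011]]
units to target [-0.0465 -0.      0.0612] tilt fix wx,wz (units)
[319.9747 170.4765] 0.18513364592813158 0.18222672852229577 [0.5152 0.2365 0.1841]
[245.3201 182.5347] 0.1795977171464322 0.17642621993979402 [0.4895 0.0747 0.1782]
[319.9489 170.4416] 0.1850459070661629 0.18213795356718307 [0.515  0.236  0.1838]
[245.2697 182.5362] 0.17955523257260458 0.17680267721258552 [0.4896 0.0746 0.1785]
```

Emit:
{"op": "drive_tool", "data": {"commands": [{"dx":-0.019,"dy":0.003,"dz":-0.016,"wx":0,"wy":0.11,"wz":0,"grip":34},{"dx":0,"dy":0.003,"dz":0,"wx":0,"wy":0.11,"wz":0,"grip":34},{"dx":0,"dy":0.003,"dz":0,"wx":0,"wy":0.11,"wz":0,"grip":34},{"dx":0,"dy":0.003,"dz":0,"wx":0,"wy":0.11,"wz":0,"grip":34},{"dx":0,"dy":0.003,"dz":0,"wx":0,"wy":0.11,"wz":0,"grip":34},{"dx":0,"dy":0.003,"dz":0,"wx":0,"wy":0.11,"wz":0,"grip":34},{"dx":0,"dy":0.003,"dz":0,"wx":0,"wy":0.11,"wz":0,"grip":34},{"dx":0,"dy":0.003,"dz":0,"wx":0,"wy":0.11,"wz":0,"grip":34}]}}

```text
time_s: 11.15
position: [0.5112, 0.2372, 0.1781]
tcp_rot: [[0.865, -0.002, 0.502], [-0.502, -0.0, 0.865], [-0.001, -1.0, -0.001]]
force: [-1.4, -2.9, 5.8]
opening: 0.472
```

Emit:
{"op": "drive_tool", "data": {"commands": [{"dx":0,"dy":0.003,"dz":0,"wx":0,"wy":0.115,"wz":0,"grip":34},{"dx":0,"dy":0.003,"dz":0,"wx":0,"wy":0.115,"wz":0,"grip":34},{"dx":0,"dy":0.003,"dz":0,"wx":0,"wy":0.115,"wz":0,"grip":34},{"dx":0,"dy":0.003,"dz":0,"wx":0,"wy":0.115,"wz":0,"grip":34},{"dx":0,"dy":0,"dz":0,"wx":0,"wy":0,"wz":0,"grip":34}]}}

```text
time_s: 11.78
position: [0.5109, 0.2376, 0.1776]
tcp_rot: [[0.32, -0.002, 0.947], [-0.947, 0.0, 0.32], [-0.001, -1.0, -0.002]]
force: [-3.2, -1.3, 6.2]
opening: 0.474
```

```bash
python3 go.py; python3 cz.py
```

```text
11.775 [0.5109 0.2376 0.1776] q [13.5517 30.5707 94.7099  0.0704 54.8404 84.8196] F [-3.2464 -1.328   6.2391] M [-0.4052  0.5092 -0.0292] op 0.4741596595204572
[[ 0.3205 -0.0023  0.9473]
 [-0.9473  0.0005  0.3205]
 [-0.0012 -1.     -0.002 ]]
units to target [-0.0171  0.0001 -0.0433] tilt fix wx,wz (units)
[322.7344 171.3594] 0.18387075703788347 0.18120240124148285 [0.5187 0.2398 0.1828]
[245.3092 182.5559] 0.17937402961153348 0.1763908172630464 [0.4896 0.0745 0.1783]
[322.7216 171.3814] 0.18393903848273271 0.18064230849565224 [0.5184 0.24   0.1826]
[245.2937 182.5908] 0.17966657491785676 0.1766419871396684 [0.4898 0.0743 0.1785]
```

Emit:
{"op": "drive_tool", "data": {"commands": [{"dx":0,"dy":-0.02,"dz":0,"wx":0,"wy":0,"wz":0,"grip":60},{"dx":0,"dy":0,"dz":0,"wx":0,"wy":0,"wz":0,"grip":60},{"dx":0,"dy":0,"dz":0,"wx":0,"wy":0,"wz":0,"grip":60},{"dx":0,"dy":0,"dz":0,"wx":0,"wy":0,"wz":0,"grip":60},{"dx":0,"dy":0,"dz":0,"wx":0,"wy":-0.11,"wz":0,"grip":60},{"dx":0,"dy":0,"dz":0,"wx":0,"wy":-0.11,"wz":0,"grip":60}]}}

```text
time_s: 12.62
position: [0.5121, 0.2373, 0.1779]
tcp_rot: [[0.628, -0.0, 0.778], [-0.778, 0.0, 0.628], [-0.0, -1.0, -0.0]]
force: [0.7, -0.2, 0.4]
opening: 0.69
```

Emit:
{"op": "drive_tool", "data": {"commands": [{"dx":0,"dy":0,"dz":0,"wx":0,"wy":-0.11,"wz":0,"grip":60},{"dx":0,"dy":0,"dz":0,"wx":0,"wy":-0.11,"wz":0,"grip":60},{"dx":0,"dy":0,"dz":0,"wx":0,"wy":-0.11,"wz":0,"grip":60},{"dx":0,"dy":0,"dz":0,"wx":0,"wy":-0.11,"wz":0,"grip":60},{"dx":0,"dy":0,"dz":0,"wx":0,"wy":-0.11,"wz":0,"grip":60},{"dx":0,"dy":0,"dz":0,"wx":0,"wy":-0.11,"wz":0,"grip":60},{"dx":0,"dy":0,"dz":0,"wx":0,"wy":-0.11,"wz":0,"grip":60},{"dx":0,"dy":0,"dz":0,"wx":0,"wy":-0.11,"wz":0,"grip":60}]}}

```text
time_s: 13.62
position: [0.5121, 0.2373, 0.1779]
tcp_rot: [[0.882, -0.0, -0.471], [0.471, 0.0, 0.882], [-0.0, -1.0, 0.0]]
force: [0.1, 0.0, -0.9]
opening: 0.688
```

Emit:
{"op": "drive_tool", "data": {"commands": [{"dx":0,"dy":0,"dz":0,"wx":0,"wy":-0.115,"wz":0,"grip":60},{"dx":0,"dy":0,"dz":0,"wx":0,"wy":-0.115,"wz":0,"grip":60},{"dx":0,"dy":0,"dz":0,"wx":0,"wy":-0.11,"wz":0,"grip":60},{"dx":0,"dy":0,"dz":0,"wx":0,"wy":-0.11,"wz":0,"grip":60},{"dx":0,"dy":0,"dz":0,"wx":0,"wy":-0.11,"wz":0,"grip":60},{"dx":0,"dy":0,"dz":0,"wx":0,"wy":-0.11,"wz":0,"grip":60},{"dx":0,"dy":0,"dz":0,"wx":0,"wy":-0.115,"wz":0,"grip":60},{"dx":0,"dy":0,"dz":0,"wx":0,"wy":-0.115,"wz":0,"grip":60}]}}

```text
time_s: 14.62
position: [0.5121, 0.2373, 0.1779]
tcp_rot: [[-0.327, -0.0, -0.945], [0.945, 0.0, -0.327], [0.0, -1.0, 0.0]]
force: [0.3, 0.7, -0.0]
opening: 0.692
```

```bash
python3 go.py .5112 .2378; python3 cz.py
```

```text
14.625 [0.5121 0.2373 0.1779] q [ 13.5139  30.5829  94.6287   0.012   54.7944 -95.592 ] F [ 0.3103  0.7364 -0.0248] M [0.0596 0.0384 0.016 ] op 0.6915815084139293
[[-0.3272 -0.0001 -0.945 ]
 [ 0.945   0.0001 -0.3272]
 [ 0.0002 -1.      0.0001]]
units to target [0.0195 0.     0.0172] tilt fix wx,wz (units)
[321.5781 171.3671] 0.1841528620439854 0.18076693066928662 [0.5179 0.2385 0.1831]
[245.2649 182.5464] 0.17940753861651149 0.17652763981912148 [0.4898 0.074  0.1783]
[321.7241 171.5172] 0.18388131623811022 0.18054010127564868 [0.5186 0.2383 0.1828]
[245.2984 182.5934] 0.17931317118659876 0.17660278974790936 [0.4894 0.0746 0.1783]
```

Emit:
{"op": "drive_tool", "data": {"commands": [{"dx":0.02,"dy":0,"dz":0.017,"wx":0,"wy":0,"wz":0,"grip":50},{"dx":0,"dy":0,"dz":0,"wx":0,"wy":0,"wz":0,"grip":34},{"dx":0,"dy":0,"dz":0,"wx":0,"wy":0,"wz":0,"grip":34},{"dx":0,"dy":0,"dz":0,"wx":0,"wy":0,"wz":0,"grip":34},{"dx":0,"dy":0,"dz":0,"wx":0,"wy":0,"wz":0,"grip":34},{"dx":0,"dy":0,"dz":0,"wx":0,"wy":0,"wz":0,"grip":34}]}}

```text
time_s: 15.48
position: [0.5112, 0.2378, 0.178]
tcp_rot: [[-0.322, -0.0, -0.947], [0.947, 0.0, -0.322], [0.0, -1.0, 0.0]]
force: [-0.2, -0.1, -0.2]
opening: 0.479
```

```bash
python3 go.py .5112 .2378
```

```text
15.475 [0.5112 0.2378 0.178 ] q [ 13.5894  30.5299  94.7128   0.0015  54.76   -95.1684] F [-0.2207 -0.0517 -0.237 ] M [ 0.0537 -0.006  -0.0195] op 0.478976024413977
[[-0.3216 -0.0001 -0.9469]
 [ 0.9469  0.     -0.3216]
 [ 0.     -1.      0.    ]]
units to target [ 0.0006 -0.     -0.0004] tilt fix wx,wz (units)
```

Emit:
{"op": "drive_tool", "data": {"commands": [{"dx":0,"dy":0.003,"dz":0,"wx":0,"wy":0.11,"wz":0,"grip":34},{"dx":0,"dy":0.003,"dz":0,"wx":0,"wy":0.11,"wz":0,"grip":34},{"dx":0,"dy":0.003,"dz":0,"wx":0,"wy":0.11,"wz":0,"grip":34},{"dx":0,"dy":0.003,"dz":0,"wx":0,"wy":0.11,"wz":0,"grip":34},{"dx":0,"dy":0.003,"dz":0,"wx":0,"wy":0.11,"wz":0,"grip":34},{"dx":0,"dy":0.003,"dz":0,"wx":0,"wy":0.11,"wz":0,"grip":34},{"dx":0,"dy":0.003,"dz":0,"wx":0,"wy":0.11,"wz":0,"grip":34},{"dx":0,"dy":0.003,"dz":0,"wx":0,"wy":0.11,"wz":0,"grip":34}]}}

```text
time_s: 16.48
position: [0.5113, 0.2381, 0.1771]
tcp_rot: [[0.873, 0.0, -0.488], [0.488, 0.001, 0.873], [0.001, -1.0, 0.0]]
force: [-0.2, 1.4, -0.3]
opening: 0.47
```

Emit:
{"op": "drive_tool", "data": {"commands": [{"dx":0,"dy":0.003,"dz":0,"wx":0,"wy":0.11,"wz":0,"grip":34},{"dx":0,"dy":0.003,"dz":0,"wx":0,"wy":0.11,"wz":0,"grip":34},{"dx":0,"dy":0.003,"dz":0,"wx":0,"wy":0.11,"wz":0,"grip":34},{"dx":0,"dy":0.003,"dz":0,"wx":0,"wy":0.11,"wz":0,"grip":34},{"dx":0,"dy":0.003,"dz":0,"wx":0,"wy":0.11,"wz":0,"grip":34},{"dx":0,"dy":0.003,"dz":0,"wx":0,"wy":0.11,"wz":0,"grip":34},{"dx":0,"dy":0.003,"dz":0,"wx":0,"wy":0.11,"wz":0,"grip":34},{"dx":0,"dy":0,"dz":0,"wx":0,"wy":0,"wz":0,"grip":34}]}}

```text
time_s: 17.48
position: [0.5117, 0.2381, 0.1763]
tcp_rot: [[0.77, 0.001, 0.638], [-0.638, 0.001, 0.77], [0.0, -1.0, 0.001]]
force: [1.3, 0.3, -0.6]
opening: 0.474
```

```bash
python3 go.py .5112 .2378; python3 cz.py
```

```text
17.475 [0.5117 0.2381 0.1763] q [13.5987 30.6802 94.7654  0.0244 54.4818 53.213 ] F [ 1.3353  0.287  -0.597 ] M [ 0.0578 -0.0511  0.0148] op 0.4744043192950794
[[ 0.7702  0.0011  0.6378]
 [-0.6378  0.0006  0.7702]
 [ 0.0005 -1.      0.0012]]
units to target [-0.0049 -0.     -0.0131] tilt fix wx,wz (units)
[245.2126 182.5515] 0.1797530985300481 0.17613449222223282 [0.489  0.0746 0.1785]
[245.2682 182.5762] 0.17969809573424117 0.1766600298035239 [0.4896 0.0741 0.1785]
```

Emit:
{"op": "drive_tool", "data": {"commands": [{"dx":0,"dy":0.003,"dz":0,"wx":0,"wy":0.1,"wz":0,"grip":34},{"dx":0,"dy":0.003,"dz":0,"wx":0,"wy":0.1,"wz":0,"grip":34},{"dx":0,"dy":0.003,"dz":0,"wx":0,"wy":0.1,"wz":0,"grip":34},{"dx":0,"dy":0,"dz":0,"wx":0,"wy":0.04,"wz":0,"grip":34},{"dx":0,"dy":0,"dz":0,"wx":0,"wy":0,"wz":0,"grip":34},{"dx":0,"dy":0,"dz":0,"wx":0,"wy":0,"wz":0,"grip":34}]}}

```text
time_s: 18.32
position: [0.5118, 0.2379, 0.176]
tcp_rot: [[0.338, 0.001, 0.941], [-0.941, 0.0, 0.338], [0.0, -1.0, 0.001]]
force: [1.0, 1.0, -1.0]
opening: 0.47
```

```bash
python3 go.py .5112 .2378; python3 cz.py pics/c4.png
```

```text
18.325 [0.5118 0.2379 0.176 ] q [13.5898 30.7088 94.7813  0.002  54.4351 83.8218] F [ 0.9978  0.969  -0.9513] M [ 0.139  -0.1436  0.0545] op 0.4702752633981385
[[ 0.3382  0.0013  0.9411]
 [-0.9411  0.0003  0.3382]
 [ 0.0001 -1.      0.0013]]
units to target [-0.002  -0.     -0.0141] tilt fix wx,wz (units)
[322.9382 171.9607] 0.18212004827460204 0.1790268419706027 [0.5189 0.2402 0.1809]
[245.2914 182.5232] 0.1796784774890486 0.17673140848702018 [0.4896 0.0743 0.1785]
[322.9096 171.9209] 0.1822296758058556 0.1790383133307979 [0.5191 0.2402 0.1811]
[245.2984 182.6033] 0.17965850393452126 0.17654733498508313 [0.4897 0.0745 0.1784]
```

View pics/c4.png

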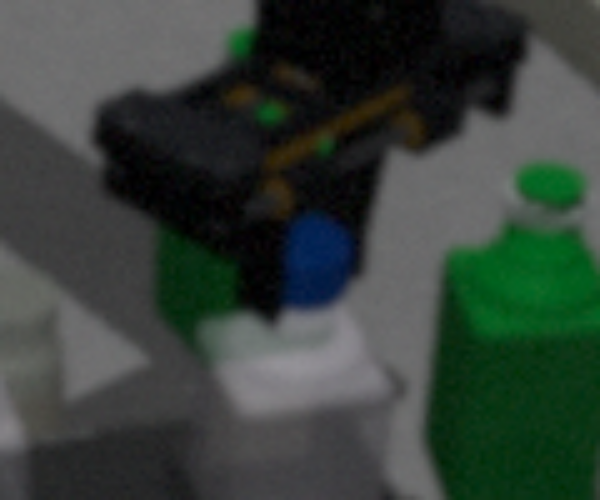

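The cap is gripped on the neck at crop (315,262). Its top is 2.5 mm above the neighbour's, so about 5.5 mm above the rim. The expected height is 5.1 mm plus up to 0.5 mm of play.

```bash
python3 -c "from rig import workorder; print(workorder.hand_in())"
```

```text
the job is handed in; nothing more can be done
None
```

I turned the loose cap backward until it dropped off the thread, then about one full turn forward, and handed the job in with the cap still gripped. It took 18.4 s of the 67 s.

- **Backward:** I turned it about 66° with one regrip along the way. I then felt it drop: the tool sank 3.7 mm and the force fell to about 0. The camera put the cap about 4 mm lower.
- **Forward:** I turned it about 359° in two half turns with one regrip. The final grip is nearly free of load, at about 1 N per axis.

**Last checks:**
- **Height:** the cap top reads about 5.5 mm above the rim. The target is 5.1 mm, with up to 0.5 mm of play and a few tenths of a millimetre of camera error.
- **Drop point:** I only know the drop angle to within about 10°, because I stepped backward in small moves and the grip slipped a little up the cap early on.
- **Surroundings:** the neighbouring bottle's measured position did not change. I did not check the other objects again at the end.

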